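# Widen a compartment in the desk drawer

## Robot

A 6-joint arm with a two-finger parallel gripper is mounted at the origin on the work surface. World frame = base frame: x ahead of the robot, y to its left, z up, the work surface at z = 0. Lengths are in m, angles in rad, forces in N, time in s.
With the tool pointing down it reaches from about 0.375 to 0.925 m from the base axis. Payload 5.7 kg.
Tool frame: the origin (TCP) lies on the mounting face of the last link; the fingertips stand 173 mm ahead of it and the grasp point (between the pads) lies 155 mm ahead of it; z points along the fingers, y is the direction in which the jaws open and shut (so a half turn about z gives the same grasp; the last joint's range is limited). The gripper opens to 85 mm and grips with 20 to 120 N. Pads are 22 mm wide; open, the fingers measure 114 mm over their backs; the gripper's body (76 mm by 85 mm) begins 54 mm behind the grasp point. The pads swing forward as they close: fully open they stand 13 mm farther back than shut.
Start: joints at [-1.23, 0.359, 1.51, -0, 1.272, -0.115], TCP at [0.264, -0.539, 0.405] pointing down, gripper open.
Joint ranges: [-2.97, 2.97], [-1.01, 2.36], [0.21, 2.38], [-0.96, 4.11], [0.2, 2.71], [-2.98, 2.98]. Speed limits (rad/s): [2.39, 2.39, 3.14, 3.14, 3.14, 3.14].

## Interface

Orientations are given as a unit quaternion [w, x, y, z].
In Python, from workcell import sensors, cams, r gives the robot as it stands.
- The arm moves only by the tool servo_tool, never from a script. Its argument "commands" is a list of rows, each an object with "offset": the shift along the tool's x, y, z in cm, a list of three; "angular": the turn, a rotation vector about the tool's x, y, z in rad, a list of three; "claw": the gripper's target within -1 to 1 (fully open at 1, half-way at 0, shut at -1). In form: [{"offset": [x, y, z], "angular": [ax, ay, az], "claw": claw}, ...]. A call has 1 to 8 rows; each row is the pose to reach, as a shift and turn from the pose commanded when the call began, along the tool's axes at that moment; what a row does not reach only later rows make up. A row lasts 1/12 s, in which the tool goes at most 41.7 mm and 7.16 degrees, less where a joint would pass 70% of its speed; a pose out of reach is approached as far as the arm can. A call with a gripper value outside its range is refused whole. The fingers move at their own pace and stop on an object; "force" is the grip in N (left out, the last holds). Time passes only in rows, so rows that repeat a pose let the fingers close. It gives the time, the measured TCP pose, the force and the opening at its end, in the units of the state.
- sensors.sense(): the state, without advancing time (a new reading comes with each control period).
- cams.camera(name): name is "scene" or "top" or "wrist"; returns (picture, depth): 420x560x3 uint8, red, green, blue; 420x560 float32, m along the optical axis (not along the pixel's ray), 0 where there is no reading.
- cams.calibration(name): a dict with "camera_matrix" (3x3 intrinsics, pixels), "pose" (4x4, takes a point from camera to world coordinates). Camera axes: x right, y up, looking along -z (the intrinsics and any distortion apply to the point x, -y, -z); pixel columns grow to the right and rows downward; lengths in m; the calibration is good to about 2 mm. A picture is of the moment at which its call begins: read the wrist's pose just before it. calibration takes no time and is no camera call; for the wrist camera it gives the pose at the moment of the call.
- r.hand_in(): hands the job in, once; it reports no verdict.
Trained networks look in the newest picture that a camera, given by its name, has taken for a name from the list of things; names that differ only in an ending like _2 or _b are one class to them, and where a whole thing is asked for, a point or a joint stands for the part that bears it (a point fixed in the world has none). Each returns a list of dicts, best first, with "score" (0 to 1); they miss things now and then, are a little off and sometimes report something else, mostly with a low value. They report only what shows in the picture. A call takes as long as a camera call.
- cams.look_for(target, camera): "at" ([column, row] in pixels, amid what is visible of it).
- cams.landmark_of(target, camera): "at" ([column, row] in pixels: a listed point, or the origin of a listed thing).
The state is a dict: "time": time; "q": joint angles; "joint_velocities": joint speeds; "tau": joint torques, N m; "tcp_pos": TCP position; "tcp_rot": TCP orientation; "ft_force": force on the tool from outside, world axes, zero at the start; "torque": the same for the moment, N m; "finger_gap": finger opening in m.
Only numpy, scipy, OpenCV 4.12 (cv2) and the standard library are available. Lean on these libraries where they do the work, as an engineer would, in place of code of your own. Each camera call takes 0.05 s, during which the arm holds its last target.

## Task

Pull the drawer of the beige desktop unit fully out to its stop. Then make the compartment with the brown carton one hole wider: lift the red spring plunger of the blue divider, slide the divider to the next hole on the side away from the carton, and let the pin drop fully home in that hole. Finish still gripping the red knob with the pin home and the drawer out, and do not push, shift or upset the other things.

Things in the scene. Friction and masses are not known exactly. Their poses are not given: they have to be found in the camera images.
- cabinet: Beige steel desktop drawer unit with one drawer, 300 mm deep (x), 360 mm wide (y), 130 mm high, fixed to the desk. Origin: on the desk, under the middle of the shut drawer's front face. Its +x axis points from the drawer front to the back, so the drawer comes out along its -x; y runs along its width, z up. This is the unit's frame.
- drawer (a joint): How far the drawer is out: 0 m shut, 0.180 m at its stop. It runs stiffly, needs about 3 to 5 N and stays where it is left. The drawer has an inner floor 20 mm above the desk and side and back walls that reach 64 mm above the desk; its front panel reaches 125 mm above the desk.
- handle (a point): Middle of the drawer's steel bar handle, on the bar's axis: a level bar 11 mm thick and 120 mm long along the unit's y, standing 42 mm out from the drawer front, its axis 99 mm above the desk (31 mm below the top of the unit). It can be pinched from above with one finger in the gap behind it.
- divider (a joint): Position of the blue divider along the unit's y: 0 at the rail's middle hole, where it starts; positive towards +y. It slides on the rail and carries the plunger with it; the pin locks it at a hole with 1.5 mm of play. With the pin lifted it needs about 1.5 N and stays where it is left. Plates and sleeve reach 70 mm above the desk; the sleeve is 46 x 36 mm (x, y).
- rail_mid (a point): Mouth of the middle hole of the steel rail across the drawer along the unit's y, 26 mm wide, 59 mm above the desk. The rail has a hole every 40 mm (at 0, +-40, +-80, +-120 mm), each 12 mm long; the pin is 9 mm thick with a round tip and finds a hole from about 3 mm off.
- plunger (a joint): Lift of the red knob and its pin: 0 m = pin fully home, 12 mm deep in the hole; the pin is clear of the rail from 0.012 m; 0.022 m is the upper stop. A spring pushes it down with about 4 N at the bottom and 7 N at the top. On the rail between holes the pin rides at 0.012 m.
- knob_top (a point): Centre of the top face of the red knob, an upright cylinder 28 mm in diameter and 34 mm tall with a thin black band, on top of the divider's sleeve. With the pin home the top is 112 mm above the desk. The knob is 100 mm behind the drawer front's outer face: with the drawer shut it is under the top of the unit, with the drawer fully out it is 80 mm clear of the unit.
- knob: The red knob itself, to be gripped round its sides. Its origin lies on the knob's axis 98 mm below knob_top.
- carton: Small brown cardboard carton with a pale band, 40 x 60 x 36 mm, loose on the drawer floor before the rail, on one side of the divider (which side varies). Origin: centre of its underside. The divider must go away from it: to -0.040 if the carton is on the unit's +y side, to +0.040 if it is on the -y side.
- tape_roll: Green roll of tape lying flat, 50 mm across, 24 mm tall, loose on the drawer floor on the other side of the divider. Origin: centre of its underside. Bystander.
- tumbler: Steel tumbler, 68 mm across and 150 mm tall, standing on the desk to the left of the drawer. Origin: centre of its underside. Bystander.
- parts_box: Yellow open parts box, 110 x 80 x 50 mm, on the desk to the right of the drawer. Origin: centre of its underside. Bystander.

How it is judged:
On the way, in this order (a step that is already met when the one before it is completed fails the run):
1. the drawer is pulled out to its stop (value of joint drawer above 0.172 m), for 0.2 s.
2. the plunger is lifted clear while the divider is still at its first hole (value of joint drawer above 0.172 m and value of joint plunger above 0.011 m and value of joint divider between -0.012 and 0.012 m), for 0.1 s.
3. the divider is at the next hole away from the carton with the pin home, the knob gripped (((y of carton in the frame of cabinet above 0 m and value of joint divider between -0.044 and -0.036 m) or (y of carton in the frame of cabinet below 0 m and value of joint divider between 0.036 and 0.044 m)) and value of joint plunger below 0.004 m and contact force between the fingers and knob above 2 N), for 0.2 s.
At the end, for the whole second after the job is handed in: The drawer is out to within 8 mm of its stop; the divider is within 4 mm of the next hole (40 mm) on the side away from the carton; the plunger is within 4 mm of fully home; the fingers still press on the knob with more than 2 N; the carton and the tape roll lie flat (all of step 3 and value of joint drawer above 0.172 m and angle between each of carton, tape_roll's own z axis and vertical below 0.3 rad); the arm keeps its last pose, push and grip.
It fails at once if the tumbler is moved more than 30 mm or tipped (distance of tumbler from where it was at the start of the episode above 0.03 m or angle between tumbler's own z axis and vertical above 0.3 rad).
It fails at once if the parts box is moved more than 30 mm (distance of parts_box from where it was at the start of the episode above 0.03 m).
It fails at once if the robot pushes the carton or the tape roll with more than 5 N (contact force between any of the fingers, the arm and carton above 5 N or contact force between any of the fingers, the arm and tape_roll above 5 N).
It fails at once if the carton or the tape roll is tipped over (angle between any of carton, tape_roll's own z axis and vertical above 0.6 rad).
It also fails if it takes over 50 s, if anything falls off the work surface, if the arm or the gripper's body presses on something with over 40 N, if the wrist force passes 120 N, or if a joint passes its speed limit or range.

## Working session

There is one attempt and no reset: what is moved stays moved. The work goes in short steps, Python scripts to look and compute and a tool call to move; the robot and the scene stay as the last step left them, time stands still between calls to the robot, and variables do not carry over. Pictures are saved under pics/ and viewed, and the job is handed in when it is done.

Besides the shell and the picture viewer there is one more tool, called after "Emit:" as name(argument=value, ...), one argument or row to a line, values as JSON. servo_tool: Moves the arm, as the interface text tells. Its arguments: {"type":"object","properties":{"commands":{"type":"array","items":{"type":"object","properties":{"offset":{"type":"array","items":{"type":"number"}},"angular":{"type":"array","items":{"type":"number"}},"claw":{"type":"number"}}}},"force":{"type":"number"}},"required":["commands"]}

```bash
mkdir -p pics; ls; cat > h.py <<'E'
import numpy as np, cv2
from workcell import sensors, cams, r
def world(name,px,depth,cal=None,z=None):
    c=cal or cams.calibration(name);K=np.array(c["camera_matrix"]);P=np.array(c["pose"])
    u,v=px
    ray=np.linalg.inv(K)@np.array([u,v,1.]); ray=np.array([ray[0],-ray[1],-1.])
    if z is None:
        return (P@np.append(ray*depth,1))[:3]
    d=P[:3,:3]@ray; o=P[:3,3]
    return o+d*(z-o[2])/d[2]
E
python3 - <<'E'
from h import *
s=sensors.sense(); print(s)
for n in ["top","scene"]:
    p,d=cams.camera(n); cv2.imwrite(f"pics/{n}0.png",p[:,:,::-1]); np.save(f"{n}d.npy",d)
    c=cams.calibration(n); print(n,c)
    for t in ["handle","cabinet","carton","tumbler","parts_box","tape_roll"]:
        l=cams.landmark_of(t,n); print(t,l[:2])
        l=cams.look_for(t,n); print(' look',l[:2])
E
```

```text
pics
{'time': 0.0, 'q': array([-1.23008472e+00,  3.59504176e-01,  1.51145443e+00,  2.32905356e-06,
        1.27249934e+00, -1.15131484e-01]), 'joint_velocities': array([ 0.00048307,  0.00044533, -0.00049926, -0.00034413, -0.00096144,
        0.00267973]), 'tau': array([ 1.10628669e-03, -5.27613187e+01, -2.78621954e+01, -2.15459522e-05,
        1.31122844e-02,  1.84436777e-05]), 'tcp_pos': array([ 0.26398358, -0.53839402,  0.40384541]), 'tcp_rot': array([-9.26843774e-04,  9.74137787e-01,  2.25952877e-01, -1.03864437e-04]), 'ft_force': array([-0.08906104, -0.13344397, -0.30958679]), 'torque': array([ 0.03595084,  0.00406102, -0.02950071]), 'finger_gap': 0.08483960916792989}
top {'camera_matrix': array([[478.54546513,   0.        , 272.21272499],
       [  0.        , 478.54546513, 213.32588337],
       [  0.        ,   0.        ,   1.        ]]), 'pose': array([[ 0.02236719,  0.98986861, -0.14021356,  0.43523078],
       [-0.99963746,  0.02424629,  0.01170756, -0.00442836],
       [ 0.0149886 ,  0.13990086,  0.99005206,  1.65934361],
       [ 0.        ,  0.        ,  0.        ,  1. 
[... 621 characters left out ...]
094513,  1.18990856],
       [ 0.5511447 , -0.55380742,  0.62412888,  0.873218  ],
       [-0.01413784,  0.74168321,  0.67060133,  1.04372486],
       [ 0.        ,  0.        ,  0.        ,  1.        ]])}
handle [{'at': [275.7, 219.7], 'score': 0.75}]
 look [{'at': [267.4, 227.6], 'score': 0.59}]
cabinet [{'at': [263.8, 250.3], 'score': 0.69}]
 look [{'at': [218.0, 254.8], 'score': 0.81}]
carton []
 look [{'at': [274.7, 232.7], 'score': 0.67}]
tumbler [{'at': [414.1, 318.6], 'score': 0.64}]
 look [{'at': [419.3, 299.1], 'score': 0.56}, {'at': [219.9, 141.5], 'score': 0.48}]
parts_box [{'at': [221.4, 146.8], 'score': 0.87}]
 look [{'at': [219.5, 142.0], 'score': 0.59}]
tape_roll []
 look []
```

View pics/top0.png

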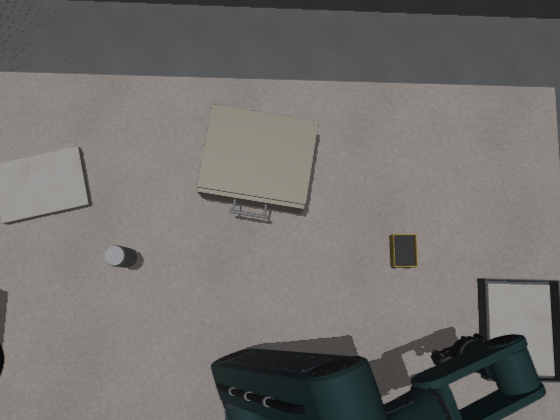

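View pics/scene0.png

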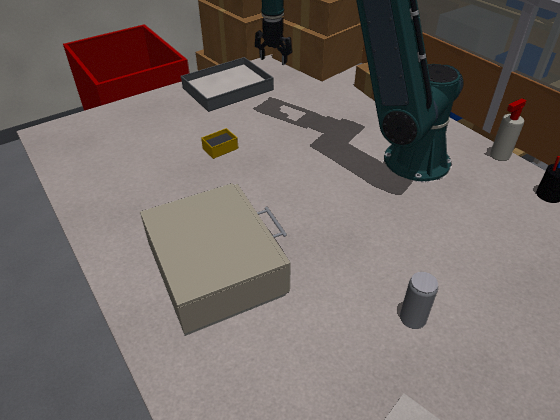

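The top picture shows the unit at (198–319, 105–209) and its handle bar at about (231,211)–(270,220). The tumbler is at (121,254) and the parts box at (404,251). Next I'll fit the unit's pose from the depth image.

```bash
cat > fit.py <<'E'
from h import *
d=np.load("topd.npy"); c=cams.calibration("top")
K=np.array(c["camera_matrix"]);P=np.array(c["pose"])
v,u=np.mgrid[0:420,0:560]
pc=np.stack([(u-K[0,2])/K[0,0]*d,-(v-K[1,2])/K[1,1]*d,-d],-1)
W=pc@P[:3,:3].T+P[:3,3]
print("desk z",np.median(W[300:330,100:200,2]))
m=(d>0)&(abs(W[...,2]-0.13)<0.012)&(u>180)&(u<340)&(v>90)&(v<230)
m=cv2.morphologyEx(m.astype(np.uint8),cv2.MORPH_OPEN,np.ones((5,5)))
ys,xs=np.nonzero(m); pts=W[ys,xs]
print("topz",np.median(pts[:,2]))
rect=cv2.minAreaRect(pts[:,:2].astype(np.float32)); print(rect); print(cv2.boxPoints(rect))
# handle
m=(d>0)&(W[...,2]>0.07)&(W[...,2]<0.125)&(u>220)&(u<285)&(v>195)&(v<228)
ys,xs=np.nonzero(m)
for z in (0.08,0.09,0.1,0.11): print(z,((W[...,2]>z)&m).sum())
img=cv2.imread("pics/top0.png")[180:235,180:330]; cv2.imwrite("pics/hz.png",cv2.resize(img,None,fx=5,fy=5,interpolation=cv2.INTER_CUBIC))
np.set_printoptions(suppress=True,precision=3)
for px in [(231,211),(270,219)]: print(px,world("top",px,None,z=0.104))
for px in [(125.2,251.6),(401,251.9)]: print(px,world("top",px,None,z=0.0))
for px in [(263,250.3)]:print(world("scene",px,None,z=0))
for px in [(275.7,219.7)]:print(world("scene",px,None,z=0.099))
E
python3 fit.py
```

```text
desk z 1.041300940873846e-05
topz 0.12960122465330004
((0.8436145186424255, 0.029333651065826416), (0.3609544038772583, 0.3023305833339691), 82.10757446289062)
[[ 0.66909915 -0.12867695]
 [ 0.9685659  -0.17019105]
 [ 1.0181298   0.18734425]
 [ 0.71866316  0.22885835]]
0.08 437
0.09 409
0.1 334
0.11 167
(231, 211) [0.66  0.113 0.104]
(270, 219) [ 0.637 -0.016  0.104]
(125.2, 251.6) [0.525 0.48  0.   ]
(401, 251.9) [ 0.546 -0.475  0.   ]
[0.698 0.057 0.   ]
[0.65  0.055 0.099]
```

```bash
sleep 1
```

```text
(no output)
```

View pics/hz.png

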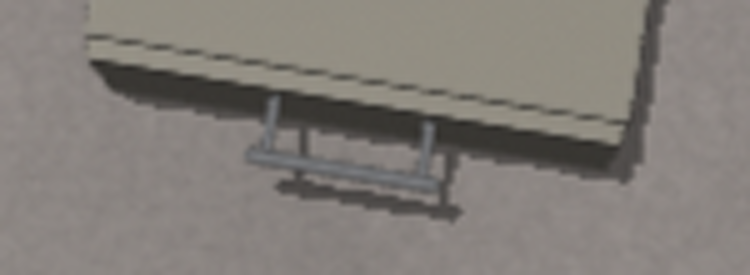

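```bash
cat > mv.py <<'E'
import sys
from h import *
from scipy.spatial.transform import Rotation as R
np.set_printoptions(suppress=True,precision=3)
TH=-0.1377
def goal(p,yx,s=None):
    """p world TCP, yx world angle of tool y; prints offset cm and rotvec in tool axes"""
    s=s or sensors.sense(); q=s["tcp_rot"]; Rc=R.from_quat([q[1],q[2],q[3],q[0]]).as_matrix()
    y=np.array([np.cos(yx),np.sin(yx),0]); z=np.array([0,0,-1.]); x=np.cross(y,z)
    Rt=np.stack([x,y,z],1)
    print("offset cm",Rc.T@(np.array(p)-s["tcp_pos"])*100,"ang",R.from_matrix(Rc.T@Rt).as_rotvec(),"t",s["time"],"q",s["q"])
if __name__=="__main__": goal([float(a) for a in sys.argv[1:4]],TH+(float(sys.argv[4]) if len(sys.argv)>4 else 0))
E
python3 mv.py 0.650 0.056 0.34
```

```text
offset cm [ 60.829 -36.415   6.471] ang [-0.    -0.    -0.977] t 1.3 q [-1.23   0.359  1.51  -0.     1.273 -0.115]
```

Emit:
servo_tool(
  commands=[
    {"offset":[60.8,-36.4,6.5],"angular":[0,0,-0.977],"claw":-0.2},
    {"offset":[60.8,-36.4,6.5],"angular":[0,0,-0.977],"claw":-0.2},
    {"offset":[60.8,-36.4,6.5],"angular":[0,0,-0.977],"claw":-0.2},
    {"offset":[60.8,-36.4,6.5],"angular":[0,0,-0.977],"claw":-0.2},
    {"offset":[60.8,-36.4,6.5],"angular":[0,0,-0.977],"claw":-0.2},
    {"offset":[60.8,-36.4,6.5],"angular":[0,0,-0.977],"claw":-0.2},
    {"offset":[60.8,-36.4,6.5],"angular":[0,0,-0.977],"claw":-0.2},
    {"offset":[60.8,-36.4,6.5],"angular":[0,0,-0.977],"claw":-0.2},
  ],
  force=40,
)

```text
time: 1.97
tcp_pos: [0.4455, -0.2585, 0.3743]
tcp_rot: [0.0, 0.752, 0.659, 0.0]
ft_force: [0.2, -0.7, 0.2]
finger_gap: 0.0341
```

```bash
python3 mv.py 0.650 0.056 0.34
```

```text
offset cm [33.869 16.131  3.435] ang [0.001 0.    0.006] t 1.9667 q [-0.66   0.269  1.73   0.     1.142 -0.528]
```

Emit:
servo_tool(
  commands=[
    {"offset":[33.9,16.1,3.4],"angular":[0,0,0],"claw":-0.2},
    {"offset":[33.9,16.1,3.4],"angular":[0,0,0],"claw":-0.2},
    {"offset":[33.9,16.1,3.4],"angular":[0,0,0],"claw":-0.2},
    {"offset":[33.9,16.1,3.4],"angular":[0,0,0],"claw":-0.2},
    {"offset":[33.9,16.1,3.4],"angular":[0,0,0],"claw":-0.2},
    {"offset":[33.9,16.1,3.4],"angular":[0,0,0],"claw":-0.2},
    {"offset":[33.9,16.1,3.4],"angular":[0,0,0],"claw":-0.2},
    {"offset":[33.9,16.1,3.4],"angular":[0,0,0],"claw":-0.2},
  ],
)

```text
time: 2.63
tcp_pos: [0.6279, 0.0192, 0.3441]
tcp_rot: [0.0, 0.754, 0.657, 0.0]
ft_force: [1.3, -0.6, 0.1]
finger_gap: 0.0342
```

```bash
python3 mv.py 0.650 0.056 0.34
```

```text
offset cm [3.947 1.681 0.408] ang [ 0. -0. -0.] t 2.6333 q [-0.079  0.455  1.515 -0.     1.171  0.058]
```

Emit:
servo_tool(
  commands=[
    {"offset":[3.9,1.7,0.4],"angular":[0,0,0],"claw":-0.2},
    {"offset":[3.9,1.7,0.4],"angular":[0,0,0],"claw":-0.2},
    {"offset":[3.9,1.7,0.4],"angular":[0,0,0],"claw":-0.2},
  ],
)

```text
time: 2.88
tcp_pos: [0.6501, 0.0557, 0.3395]
tcp_rot: [-0.0, 0.753, 0.658, -0.0]
ft_force: [-0.6, -0.6, -0.0]
finger_gap: 0.0341
```

```bash
python3 - <<'E'
from h import *
s=sensors.sense();c=cams.calibration("wrist")
p,d=cams.camera("wrist"); cv2.imwrite("pics/w1.png",p[:,:,::-1]); np.save("wd.npy",d)
print(s["tcp_pos"],s["time"])
l=cams.landmark_of("handle","wrist");print(l[:2])
if l: print(world("wrist",l[0]["at"],None,cal=c,z=0.099))
E
python3 mv.py 0.650 0.056 0.254
```

```text
[0.65007271 0.05569438 0.33954607] 2.8833
[{'at': [291.5, 219.7], 'score': 0.81}]
[0.65776308 0.05858896 0.099     ]
offset cm [0.293 0.079 8.589] ang [-0.001  0.001  0.   ] t 2.9833 q [-0.024  0.49   1.465 -0.     1.188  0.114]
```

View pics/w1.png

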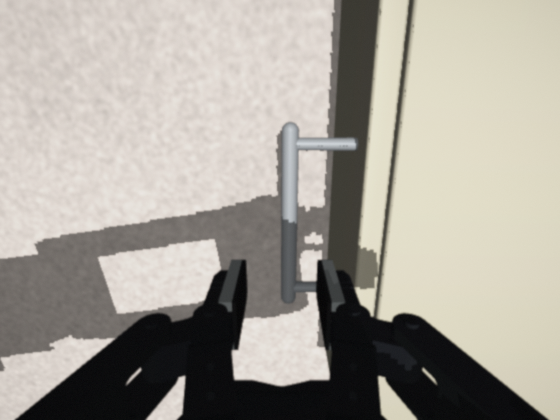

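The wrist picture shows the bar vertical at column 289, rows 128–298, with the fingers straddling it at about columns 240 and 322. The bar is centred to within a few mm.

```bash
python3 - <<'E'
from h import *
d=np.load("wd.npy")
for v in (160,190,215,240): print(v,d[v,284:296].round(3), world("wrist",(289,v),d[v,289]))
E
python3 mv.py 0.654 0.057 0.254
```

```text
160 [0.207 0.207 0.205 0.206 0.206 0.206 0.206 0.206 0.206 0.206 0.207 0.207] [0.65998904 0.09756597 0.1038254 ]
190 [0.214 0.213 0.214 0.212 0.212 0.213 0.211 0.213 0.212 0.212 0.213 0.213] [0.65745335 0.07799249 0.10296217]
215 [0.22  0.219 0.219 0.218 0.218 0.218 0.216 0.218 0.218 0.219 0.22  0.22 ] [0.65522495 0.06094031 0.10312234]
240 [0.225 0.223 0.223 0.224 0.224 0.224 0.224 0.223 0.224 0.224 0.224 0.225] [0.65288753 0.04308649 0.1034904 ]
offset cm [0.446 0.462 8.588] ang [-0.001  0.001  0.   ] t 2.9833 q [-0.024  0.49   1.465 -0.     1.188  0.114]
```

Emit:
servo_tool(
  commands=[
    {"offset":[0.4,0.5,3.0],"angular":[0,0,0],"claw":-0.2},
    {"offset":[0.4,0.5,6.0],"angular":[0,0,0],"claw":-0.2},
    {"offset":[0.4,0.5,8.5],"angular":[0,0,0],"claw":-0.2},
    {"offset":[0.4,0.5,8.5],"angular":[0,0,0],"claw":-0.2},
    {"offset":[0.4,0.5,8.5],"angular":[0,0,0],"claw":-1},
    {"offset":[0.4,0.5,8.5],"angular":[0,0,0],"claw":-1},
    {"offset":[0.4,0.5,8.5],"angular":[0,0,0],"claw":-1},
    {"offset":[0.4,0.5,8.5],"angular":[0,0,0],"claw":-1},
  ],
  force=40,
)

```text
time: 3.65
tcp_pos: [0.6545, 0.0553, 0.2556]
tcp_rot: [0.0, 0.754, 0.656, -0.001]
ft_force: [-0.9, -5.8, 2.2]
finger_gap: 0.0096
```

```bash
python3 mv.py 0.474 0.0813 0.254
```

```text
offset cm [  0.077 -18.236   0.16 ] ang [-0.     0.001 -0.001] t 3.65 q [-0.02   0.589  1.523 -0.002  1.029  0.119]
```

Emit:
servo_tool(
  commands=[
    {"offset":[0,-1,0],"angular":[0,0,0],"claw":-1},
    {"offset":[0,-3.5,0],"angular":[0,0,0],"claw":-1},
    {"offset":[0,-6.0,0],"angular":[0,0,0],"claw":-1},
    {"offset":[0,-8.5,0],"angular":[0,0,0],"claw":-1},
    {"offset":[0,-11,0],"angular":[0,0,0],"claw":-1},
    {"offset":[0,-13.5,0],"angular":[0,0,0],"claw":-1},
    {"offset":[0,-15.5,0],"angular":[0,0,0],"claw":-1},
    {"offset":[0,-17.0,0],"angular":[0,0,0],"claw":-1},
  ],
)

```text
time: 4.32
tcp_pos: [0.4845, 0.0791, 0.2556]
tcp_rot: [0.001, 0.754, 0.657, -0.001]
ft_force: [2.2, -9.6, -1.7]
finger_gap: 0.0093
```

Emit:
servo_tool(
  commands=[
    {"offset":[0,-0.5,0],"angular":[0,0,0],"claw":-1},
    {"offset":[0,-1.0,0],"angular":[0,0,0],"claw":-1},
    {"offset":[0,-1.2,0],"angular":[0,0,0],"claw":-1},
    {"offset":[0,-1.2,0],"angular":[0,0,0],"claw":-1},
  ],
)

```text
time: 4.65
tcp_pos: [0.4759, 0.0803, 0.2556]
tcp_rot: [0.003, 0.754, 0.657, 0.001]
ft_force: [5.4, -12.1, -7.8]
finger_gap: 0.0092
```

Emit:
servo_tool(
  commands=[
    {"offset":[0,0,0],"angular":[0,0,0],"claw":-1},
    {"offset":[0,0,0],"angular":[0,0,0],"claw":-0.2},
    {"offset":[0,0,0],"angular":[0,0,0],"claw":-0.2},
    {"offset":[0,0,0],"angular":[0,0,0],"claw":-0.2},
    {"offset":[0,0,-3],"angular":[0,0,0],"claw":-0.2},
    {"offset":[0,0,-7],"angular":[0,0,0],"claw":-0.2},
    {"offset":[0,0,-11],"angular":[0,0,0],"claw":0.3},
    {"offset":[0,0,-11],"angular":[0,0,0],"claw":0.3},
  ],
)

```text
time: 5.32
tcp_pos: [0.4769, 0.0822, 0.3721]
tcp_rot: [0.003, 0.754, 0.657, 0.005]
ft_force: [1.0, 0.6, -1.0]
finger_gap: 0.0551
```

```bash
python3 - <<'E'
from h import *
s=sensors.sense();print(s["tcp_pos"],s["time"],s["ft_force"])
for n in ["wrist","top","scene"]:
    c=cams.calibration(n)
    p,d=cams.camera(n); cv2.imwrite(f"pics/{n}2.png",p[:,:,::-1]); np.save(f"{n}2d.npy",d)
    l=cams.landmark_of("knob_top",n);print(n,l[:2])
    if l: print(world(n,l[0]["at"],None,cal=c,z=0.112))
    l=cams.landmark_of("carton",n);print(n,"carton",l[:2])
    if l: print(world(n,l[0]["at"],None,cal=c,z=0.02))
E
```

```text
[0.4768675  0.08223018 0.37207777] 5.3167 [ 1.03344703  0.62014644 -0.97437317]
wrist [{'at': [470.3, 214.4], 'score': 0.89}]
[0.61965209 0.06308298 0.112     ]
wrist carton [{'at': [377.0, 57.0], 'score': 0.77}]
[0.58199109 0.18596601 0.02      ]
top [{'at': [247.3, 225.0], 'score': 0.59}]
[0.61405164 0.05742108 0.112     ]
top carton [{'at': [211.1, 237.4], 'score': 0.65}]
[0.57891476 0.18384356 0.02      ]
scene [{'at': [290.2, 211.0], 'score': 0.63}]
[0.60315779 0.05986437 0.112     ]
scene carton [{'at': [319.7, 259.1], 'score': 0.65}]
[0.59171266 0.19151761 0.02      ]
```

View pics/wrist2.png

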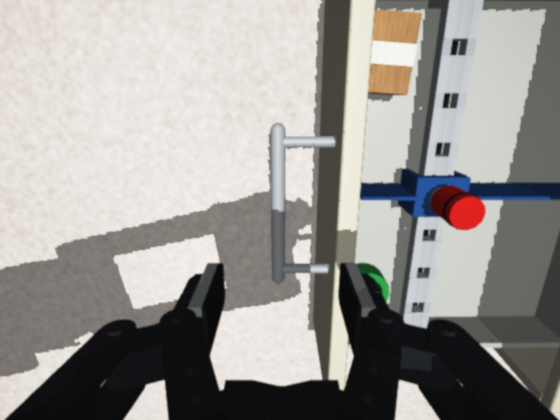

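View pics/scene2.png

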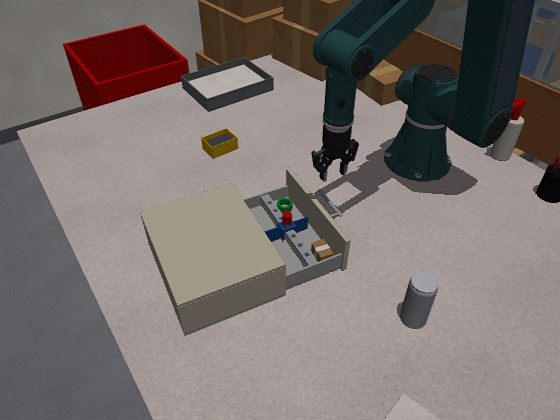

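The carton is on the +y side: in the wrist view it is at (392,55) and the green roll at (372,285). So the divider goes to −0.040. The knob is at (465,210). I'll move above it.

```bash
python3 - <<'E'
from h import *
d=np.load("wrist2d.npy")
print(d[205:220:3,460:478:3].round(3))
E
python3 mv.py 0.617 0.061 0.34
```

```text
[[0.244 0.245 0.243 0.243 0.243 0.244]
 [0.245 0.244 0.245 0.244 0.243 0.244]
 [0.245 0.246 0.244 0.245 0.245 0.244]
 [0.246 0.244 0.246 0.246 0.246 0.245]
 [0.245 0.246 0.247 0.247 0.246 0.247]]
offset cm [-0.09  14.449  2.365] ang [-0.003  0.    -0.   ] t 5.7667 q [0.027 0.234 1.81  0.    1.1   0.165]
```

Emit:
servo_tool(
  commands=[
    {"offset":[-0.1,4,0.5],"angular":[0,0,0],"claw":0.3},
    {"offset":[-0.1,8,1],"angular":[0,0,0],"claw":0.3},
    {"offset":[-0.1,12,2],"angular":[0,0,0],"claw":0.3},
    {"offset":[-0.1,14.4,2.4],"angular":[0,0,0],"claw":0.3},
    {"offset":[-0.1,14.4,2.4],"angular":[0,0,0],"claw":0.3},
    {"offset":[-0.1,14.4,2.4],"angular":[0,0,0],"claw":0.3},
  ],
)

```text
time: 6.27
tcp_pos: [0.6178, 0.0606, 0.3395]
tcp_rot: [-0.001, 0.754, 0.656, -0.001]
ft_force: [-1.1, -0.5, -0.7]
finger_gap: 0.0552
```

```bash
python3 - <<'E'
from h import *
s=sensors.sense();print(s["tcp_pos"],s["time"],s["ft_force"])
n="wrist"
c=cams.calibration(n)
p,d=cams.camera(n); cv2.imwrite(f"pics/{n}3.png",p[:,:,::-1])
l=cams.landmark_of("knob_top",n);print(n,l[:2])
if l: print(world(n,l[0]["at"],None,cal=c,z=0.112))
hsv=cv2.cvtColor(p,cv2.COLOR_RGB2HSV); m=((hsv[...,0]<8)|(hsv[...,0]>172))&(hsv[...,1]>150)&(hsv[...,2]>60)
K=np.array(c["camera_matrix"]);P=np.array(c["pose"])
v,u=np.nonzero(m&(d>0)); dd=d[v,u]
W=np.stack([(u-K[0,2])/K[0,0]*dd,-(v-K[1,2])/K[1,1]*dd,-dd],-1)@P[:3,:3].T+P[:3,3]
t=W[W[:,2]>0.107]; print(len(t),np.median(t[:,2]),(t.min(0)+t.max(0))/2, t.mean(0),np.ptp(t,axis=0))
E
python3 mv.py 0.617 0.061 0.252
```

```text
[0.61776655 0.06062937 0.33952517] 6.2667 [-1.12924994 -0.48417663 -0.71859324]
wrist [{'at': [284.8, 228.1], 'score': 0.59}, {'at': [76.2, 218.3], 'score': 0.55}]
[0.62019732 0.06333823 0.112     ]
1306 0.11077425778499629 [0.61861005 0.06386363 0.10995856] [0.61853828 0.06490509 0.11071495] [0.02676766 0.02736286 0.00589719]
offset cm [0.009 0.127 8.829] ang [-0.003  0.    -0.   ] t 6.3667 q [-0.013  0.448  1.539  0.     1.158  0.125]
```

View pics/wrist3.png

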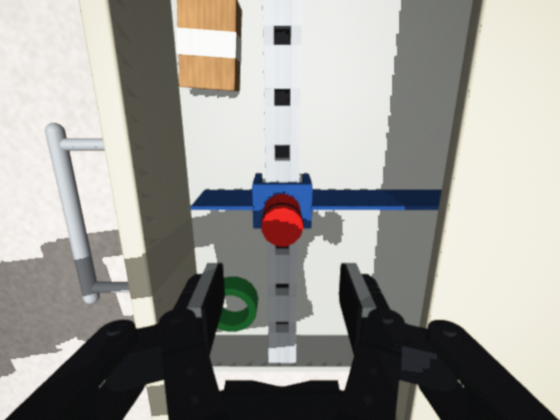

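```bash
python3 mv.py 0.6184 0.0635 0.250
```

```text
offset cm [0.276 0.232 9.028] ang [-0.003  0.    -0.   ] t 6.3667 q [-0.013  0.448  1.539  0.     1.158  0.125]
```

Emit:
servo_tool(
  commands=[
    {"offset":[0.3,0.1,2.0],"angular":[0,0,0],"claw":0.3},
    {"offset":[0.3,0.1,5.0],"angular":[0,0,0],"claw":0.3},
    {"offset":[0.3,0.1,7.5],"angular":[0,0,0],"claw":0.3},
    {"offset":[0.3,0.1,9.0],"angular":[0,0,0],"claw":0.3},
    {"offset":[0.3,0.1,9.0],"angular":[0,0,0],"claw":0.3},
  ],
)

```text
time: 6.78
tcp_pos: [0.6152, 0.0642, 0.2481]
tcp_rot: [-0.003, 0.754, 0.657, -0.003]
ft_force: [0.1, -0.6, -0.2]
finger_gap: 0.0552
```

Emit:
servo_tool(
  commands=[
    {"offset":[0,0,0],"angular":[0,0,0],"claw":-1},
    {"offset":[0,0,0],"angular":[0,0,0],"claw":-1},
    {"offset":[0,0,0],"angular":[0,0,0],"claw":-1},
    {"offset":[0,0,0],"angular":[0,0,0],"claw":-1},
    {"offset":[0,0,0],"angular":[0,0,0],"claw":-1},
  ],
  force=60,
)

```text
time: 7.2
tcp_pos: [0.6187, 0.0639, 0.253]
tcp_rot: [0.001, 0.754, 0.657, 0.001]
ft_force: [-2.7, 0.4, 7.2]
finger_gap: 0.0262
```

Emit:
servo_tool(
  commands=[
    {"offset":[0,0,-0.4],"angular":[0,0,0],"claw":-1},
    {"offset":[0,0,-0.8],"angular":[0,0,0],"claw":-1},
    {"offset":[0,0,-1.2],"angular":[0,0,0],"claw":-1},
    {"offset":[0,0,-1.7],"angular":[0,0,0],"claw":-1},
    {"offset":[0,0,-1.7],"angular":[0,0,0],"claw":-1},
    {"offset":[0,0,-1.7],"angular":[0,0,0],"claw":-1},
  ],
)

```text
time: 7.7
tcp_pos: [0.6187, 0.0638, 0.2684]
tcp_rot: [0.0, 0.754, 0.657, 0.0]
ft_force: [2.8, 0.8, -7.5]
finger_gap: 0.0259
```

```bash
python3 - <<'E'
from h import *
s=sensors.sense();print(s["tcp_pos"],s["time"],s["ft_force"],s["finger_gap"])
for n in ["wrist","scene"]:
    p,d=cams.camera(n); cv2.imwrite(f"pics/{n}4.png",p[:,:,::-1])
    if n=="scene": cv2.imwrite("pics/scene4c.png",cv2.resize(p[160:280,220:380,::-1],None,fx=5,fy=5,interpolation=cv2.INTER_CUBIC))
E
python3 mv.py 0.6187 0.064 0.270
```

```text
[0.61865463 0.06380327 0.26835669] 7.7 [ 2.84688187  0.79759808 -7.47263656] 0.025877278986084055
offset cm [ 0.022  0.007 -0.195] ang [ 0. -0. -0.] t 7.8 q [-0.008  0.533  1.599  0.     1.01   0.13 ]
```

View pics/wrist4.png

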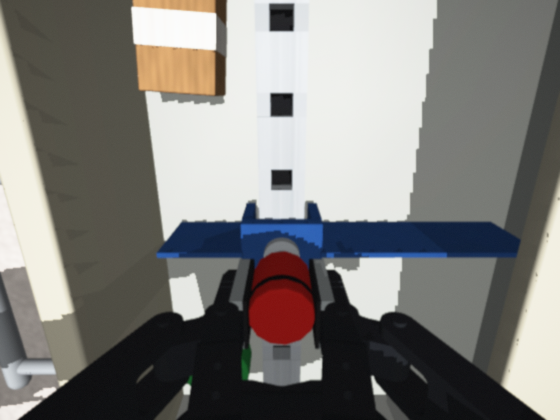

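View pics/scene4c.png

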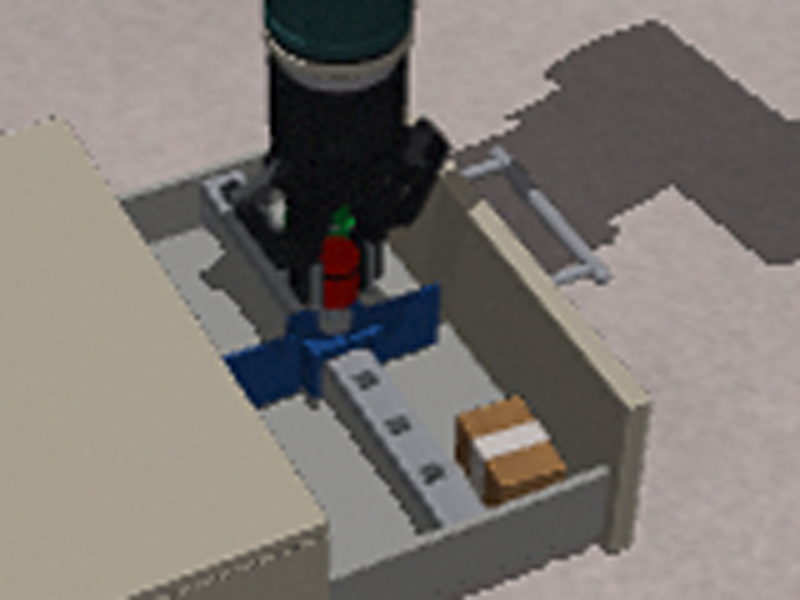

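The plunger is lifted: the grey pin shows below the knob in both views, at about (283,245) in the wrist picture. Next is the slide, 40 mm along tool −x.

Emit:
servo_tool(
  commands=[
    {"offset":[-0.8,0,0],"angular":[0,0,0],"claw":-1},
    {"offset":[-1.6,0,0],"angular":[0,0,0],"claw":-1},
    {"offset":[-2.4,0,0],"angular":[0,0,0],"claw":-1},
    {"offset":[-3.2,0,0],"angular":[0,0,0],"claw":-1},
    {"offset":[-4,0,0],"angular":[0,0,0],"claw":-1},
    {"offset":[-4,0,0],"angular":[0,0,0],"claw":-1},
    {"offset":[-4,0,0],"angular":[0,0,0],"claw":-1},
  ],
)

```text
time: 8.38
tcp_pos: [0.6127, 0.023, 0.2682]
tcp_rot: [0.0, 0.755, 0.656, -0.0]
ft_force: [2.6, -1.0, -7.4]
finger_gap: 0.0265
```

```bash
python3 - <<'E'
from h import *
s=sensors.sense();print(s["tcp_pos"],s["time"],s["ft_force"],s["finger_gap"])
for n in ["wrist"]:
    p,d=cams.camera(n); cv2.imwrite(f"pics/{n}5.png",p[:,:,::-1])
E
python3 mv.py 0.6132 0.0242 0.270
```

```text
[0.61274945 0.02302842 0.26815233] 8.3833 [ 2.59480069 -0.95259233 -7.38479103] 0.026479142274610956
offset cm [ 0.079  0.029 -0.183] ang [-0.     0.001 -0.001] t 8.4333 q [-0.074  0.523  1.618 -0.001  1.001  0.065]
```

View pics/wrist5.png

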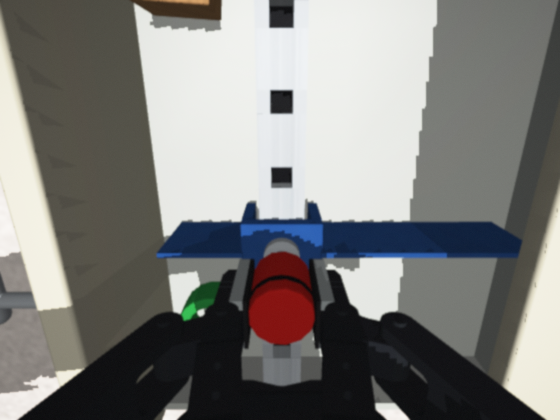

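The divider slid with the knob. The holes sit 2–3 px farther from the sleeve than before (176 against 178, 102 against 105), an overshoot of about 1 mm. I'll correct that while lowering.

Emit:
servo_tool(
  commands=[
    {"offset":[0.08,0,0],"angular":[0,0,0],"claw":-1},
    {"offset":[0.08,0,0.4],"angular":[0,0,0],"claw":-1},
    {"offset":[0.08,0,0.7],"angular":[0,0,0],"claw":-1},
    {"offset":[0.08,0,1.0],"angular":[0,0,0],"claw":-1},
    {"offset":[0.08,0,1.3],"angular":[0,0,0],"claw":-1},
    {"offset":[0.08,0,1.6],"angular":[0,0,0],"claw":-1},
    {"offset":[0.08,0,1.7],"angular":[0,0,0],"claw":-1},
    {"offset":[0.08,0,1.7],"angular":[0,0,0],"claw":-1},
  ],
)

```text
time: 9.1
tcp_pos: [0.6137, 0.0251, 0.253]
tcp_rot: [0.001, 0.754, 0.657, 0.001]
ft_force: [0.4, -0.4, 9.2]
finger_gap: 0.0266
```

```bash
python3 - <<'E'
from h import *
s=sensors.sense();print(s["tcp_pos"],s["time"],s["ft_force"],s["finger_gap"])
n="wrist"
c=cams.calibration(n)
p,d=cams.camera(n); cv2.imwrite(f"pics/{n}6.png",p[:,:,::-1])
K=np.array(c["camera_matrix"]);P=np.array(c["pose"])
hsv=cv2.cvtColor(p,cv2.COLOR_RGB2HSV); m=((hsv[...,0]<8)|(hsv[...,0]>172))&(hsv[...,1]>150)&(hsv[...,2]>60)
v,u=np.nonzero(m&(d>0)); dd=d[v,u]
W=np.stack([(u-K[0,2])/K[0,0]*dd,-(v-K[1,2])/K[1,1]*dd,-dd],-1)@P[:3,:3].T+P[:3,3]
W=W[W[:,2]<0.15]
print(np.percentile(W[:,2],[50,90,95,99]),np.histogram(W[:,2],bins=np.arange(.08,.14,.003)))
E
```

```text
[0.6136865  0.02511101 0.25301616] 9.1 [ 0.40683008 -0.44038429  9.21983425] 0.026575689526095243
[0.11039136 0.11135748 0.11157101 0.11197799] (array([ 130,  162,  160,  174,  181,  194,  147,   26,  206,  492, 2724,
          0,    0,    0,    0,    0,    0,    0,    0,    0]), array([0.08 , 0.083, 0.086, 0.089, 0.092, 0.095, 0.098, 0.101, 0.104,
       0.107, 0.11 , 0.113, 0.116, 0.119, 0.122, 0.125, 0.128, 0.131,
       0.134, 0.137, 0.14 ]))
```

View pics/wrist6.png

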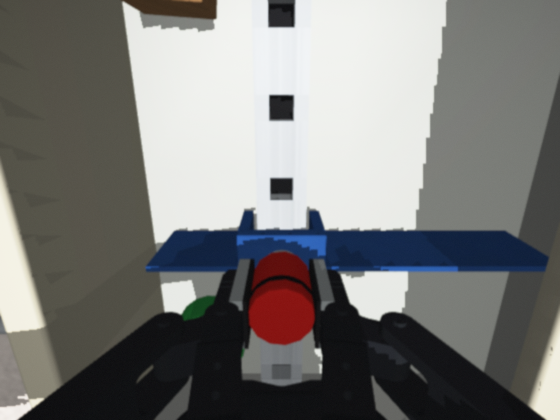

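The knob top is at z = 0.111, the same as the home reading before the lift, and no pin shows. The divider has moved −39 mm. Last, I'll check the drawer and the bystanders.

```bash
python3 - <<'E'
from h import *
n="scene"; p,d=cams.camera(n); cv2.imwrite(f"pics/{n}7.png",p[:,:,::-1])
a=cv2.imread("pics/scene2.png")[160:280,240:360]; b=p[160:280,240:360,::-1]
cv2.imwrite("pics/cmp.png",cv2.resize(np.hstack([a,b]),None,fx=3.3,fy=3.3,interpolation=cv2.INTER_CUBIC))
# shift of handle/front-panel corner region
t=cv2.imread("pics/scene2.png")[228:275,330:356]
res=cv2.matchTemplate(p[220:285,320:370,::-1].copy(),t,cv2.TM_CCOEFF_NORMED);print(cv2.minMaxLoc(res),"expected (10,8)")
s=sensors.sense();print(s["tcp_pos"],s["time"],s["ft_force"],s["finger_gap"])
E
```

```text
(0.05380971357226372, 0.9818361401557922, (0, 18), (10, 8)) expected (10,8)
[0.61365499 0.02514072 0.25302106] 9.2 [-0.51373078 -0.41534646  7.70215844] 0.026154661059238138
```

View pics/cmp.png

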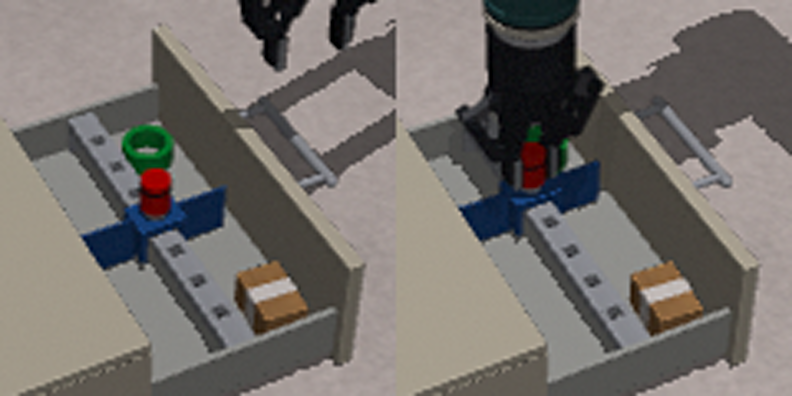

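View pics/scene7.png

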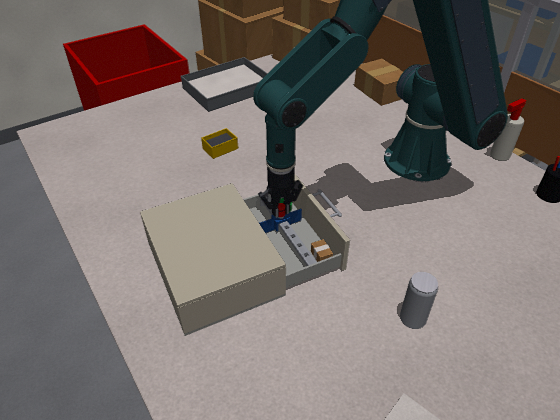

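The scene picture shows one more hole clear on the carton side and the drawer front exactly where it was. The carton, roll, tumbler (417,300) and box (220,143) are undisturbed. I'll hand in.

```bash
python3 - <<'E'
from h import *
print(r.hand_in())
s=sensors.sense();print(s["time"],s["finger_gap"],s["ft_force"])
E
```

```text
the job is handed in; nothing more can be done
None
the job is handed in; nothing more can be done
```

I pulled the drawer out to its stop and moved the divider one hole away from the carton. I then handed the job in, still gripping the red knob; it gave no verdict.

- **Drawer:** the gripper travelled 180 mm with the handle. The drawer front was in the same place in the scene picture before and after the divider work.
- **Divider:** the carton is on the unit's +y side, so the divider went to −40 mm. The gripper moved 39 mm along the rail, and one more hole now shows on the carton side. The first slide overshot by about 1 mm, which I corrected while lowering the pin.
- **Pin:** the knob top measures 0.111 m above the desk, the same as before the lift, and the last picture shows no pin below the knob. The arm was pressing down with about 8 N.
- **Grip:** the fingers were at a 26 mm opening with the grip set to 60 N. I did not measure the contact force on the knob itself.
- **Other things:** the carton, tumbler and parts box look undisturbed. The tape roll is partly hidden by the gripper in the last pictures, but what shows of it lies flat.

The cameras disagreed on the knob position: about 6 mm between the wrist and top cameras, up to 17 mm for the scene camera. I used the wrist camera's depth measurement. None of the final checks failed.

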